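# Finger-tighten a drip-line compression nut, then a quarter turn with the wrench

### The job

The large compression nut on the watering outlet is still loose. Run it down with the fingers, holding it lightly, until it is just finger-tight and no further; then fit the open-ended wrench squarely on the nut and tighten it a quarter of a turn more, without forcing anything. Leave the nut tight, take the wrench off and lay it back flat on the bench, and do not disturb the other things.

Things in the scene. Friction and masses are not known exactly. Their poses are not given: they have to be found in the camera images.
- fitting: Watering outlet, bolted to the bench: grey block 92 x 66 x 30 mm with a short pipe end (to 58 mm from centre) low on its +x side. Origin: centre of its underside, on the bench; z up, along the nut's axis. Upwards on this axis: round riser to 54 mm height, white ring 54 to 60 mm, dark grey hexagon nut from 60.5 mm, white tube stub 20 mm wide ending at 118 mm.
- nut: Compression nut round the stub: dark grey hexagon, 38 mm across flats, 44 across corners, 30 mm tall. Origin: centre of its underside (60.5 mm above the bench once tight); x points at the middle of a flat, z up. Tightens clockwise seen from above, sinking 3 mm per turn. Starts 1.2 to 2.3 rad short of finger-tight; where it comes tight varies, no mark shows it: it must be felt.
- nut_top (a point): Centre of the nut's top face, 30 mm above its underside. Feel: loose it turns with 0.06 N m; at finger-tight the torque climbs over 8 degrees, springily (a rubber seal), to 0.45 N m, and from there it tightens on at that torque. Let go, it springs back 8 degrees at most. Anticlockwise it comes loose as lightly as it ran down. A 20 N squeeze turns it without slipping; over 40 N crushes it.
- ring_mark (a point): Lug of the white ring under the nut (ring 53 mm wide, lug out to 32 mm radius). The point is 25 mm from the nut's axis towards the lug, 60 mm above the bench. The ring stands still while the nut runs loose and is carried round with it once the full 0.45 N m is reached, so it shows how far the nut was tightened past finger-tight. Its direction at the start varies.
- wrench: Open-ended aluminium wrench, 235 mm long, 0.13 kg, lying flat on the bench to the right or left, jaw away from the robot. Origin: on its underside, 115 mm from the jaw's centre, near its centre of mass; x along the handle to the jaw, z up. Handle: straight bar 16 mm wide, 22 mm tall, from 103 mm behind the origin to 77 mm ahead. Jaw 14 mm thick, 60 mm wide.
- wrench_jaw (a point): Centre of the jaw, where the nut's axis must come: 115 mm along x from the wrench's origin, 7 mm above its underside. A straight slot 40 mm wide, open to +x; prongs 10 mm wide reach 16 mm past this point, the closed end is 23.5 mm behind it. It goes on the nut sideways, prongs parallel to two flats, with about 6 degrees of play either way.
- screwdriver: A screwdriver lying flat on the bench on the side where the wrench is not; not needed. Origin under its middle.
- pot_a: Empty black square seedling pot, 75 mm wide and tall, at the back on the left; not needed. Origin under its centre.
- pot_b: The same kind of pot, at the back on the right; not needed. Origin under its centre.
- cell_tray: Empty black four-cell seedling tray, 100 x 130 x 55 mm, at the back; not needed. Origin under its centre.
- spray_can: White bottle with a black cap, 60 mm diameter, 140 mm tall, at the back; not needed. Origin under its centre.
- spare_nut: A smaller loose dark grey hexagon nut, 26 mm across flats, 20 mm tall, lying on the bench between robot and outlet; not needed. Origin under its centre.
- elbow: A grey plastic pipe elbow, 26 mm tall, about 45 mm long each way, lying on the bench between robot and outlet; not needed. Origin under its block.

How it is judged:
By the outcome, as a careful person would: the job done as asked, in the order asked, and still so for the second after the job is handed in, with the robot touching nothing.
It also fails if it takes over 69 s, if anything falls off the work surface, if the arm or the gripper's body presses on something with over 40 N, if the wrist force passes 120 N, or if a joint passes its speed limit or range.

### The arm

A 7-joint arm with a two-finger parallel gripper is mounted at the origin on the work surface. World frame = base frame: x ahead of the robot, y to its left, z up, the work surface at z = 0. Lengths are in m, angles in rad, forces in N, time in s.
With the tool pointing down it reaches from about 0.35 to 0.9 m from the base axis. Payload 8.1 kg.
Tool frame: the origin (TCP) lies on the centre line of the jaws, within the pads' length; the fingertips stand 17 mm ahead of it and the grasp point (between the pads) lies 2 mm behind it; z points along the fingers, y is the direction in which the jaws open and shut (so a half turn about z gives the same grasp; the last joint's range is limited). The gripper opens to 92 mm and grips with 3 to 60 N. Pads are 19 mm wide; open, the fingers measure 130 mm over their backs; the gripper's body (75 mm by 190 mm) begins 47 mm behind the grasp point.
Start: joints at [1.227, 0.434, 0.025, 1.573, -0.012, 1.134, -0.075], TCP at [0.149, -0.607, 0.244] pointing down, gripper open.
Joint ranges: [-2.62, 2.62], [-0.44, 2.09], [-1.27, 1.32], [0.08, 2.57], [-1.32, 4.46], [0.12, 2], [-2.74, 2.74]. Speed limits (rad/s): [2.22, 2.22, 3.01, 3.01, 3.14, 3.14, 3.14].

### API

Orientations are given as a rotation vector (axis times angle).
In Python, from cell import arm, imaging, job gives the robot as it stands.
- The arm moves only by the tool jog_arm, never from a script. Its argument "moves" is a list of rows, each an object with "fingers": the closure, from -1 (fully open) to 1 (shut); "xyz": the shift along the tool's x, y, z in cm, a list of three; "angular": the turn, a rotation vector about the tool's x, y, z in rad, a list of three. In form: [{"fingers": fingers, "xyz": [dx, dy, dz], "angular": [ax, ay, az]}, ...]. A call has 1 to 12 rows; each row is the pose to reach, as a shift and turn from the pose commanded when the call began, along the tool's axes at that moment; what a row does not reach only later rows make up. A row lasts 1/8 s, in which the tool goes at most 62.5 mm and 10.7 degrees, less where a joint would pass 70% of its speed; a pose out of reach is approached as far as the arm can. A call with a gripper value outside its range is refused whole. The fingers move at their own pace and stop on an object; "grip_force" is the grip in N (left out, the last holds). Time passes only in rows, so rows that repeat a pose let the fingers close. It gives the time, the measured TCP pose, the force and the opening at its end, in the units of the state.
- arm.observe(): the state, without advancing time (a new reading comes with each control period).
- imaging.get_image(name): name is "side" or "top"; returns the picture (384x512x3 uint8, red, green, blue); there is no depth.
- imaging.camera_params(name): a dict with "fx", "fy", "cx", "cy" (pixels), "rvec" (rotation vector, rad) and "tvec" (3), from world to camera coordinates, as OpenCV has them. Camera axes: x right, y down, z forward; pixel columns grow to the right and rows downward; lengths in m; the calibration is good to about 2 mm. A picture is of the moment at which its call begins. camera_params takes no time and is no camera call.
- job.sign_off(): hands the job in, once; it reports no verdict.
The state is a dict: "clock": time; "joints": joint angles; "dq": joint speeds; "joint_efforts": joint torques, N m; "position": TCP position; "ee_rot": TCP orientation; "force": force on the tool from outside, world axes, zero at the start; "ft_torque": the same for the moment, N m; "width": opening from 0.0 (shut) to 1.0 (fully open).
Only numpy, scipy, OpenCV 4.12 (cv2) and the standard library are available. Lean on these libraries where they do the work, as an engineer would, in place of code of your own. Each camera call takes 0.05 s, during which the arm holds its last target. There are 200 camera calls.

## Working session

There is one attempt and no reset: what is moved stays moved. The work goes in short steps, Python scripts to look and compute and a tool call to move; the robot and the scene stay as the last step left them, time stands still between calls to the robot, and variables do not carry over. Pictures are saved under pics/ and viewed, about 8 in all and at most 12, crops included, and the job is handed in when it is done.

Besides the shell and the picture viewer there is one more tool, called after "Request:" as name(argument=value, ...) on one line, values as JSON. jog_arm: Moves the arm, as the interface text tells. Its arguments: {"type":"object","properties":{"moves":{"type":"array"},"grip_force":{"type":"number"}},"required":["moves"]}

```bash
mkdir -p pics; ls; python3 - <<'E'
from cell import arm, imaging, job
import cv2
for n in("top","side"):
    im=imaging.get_image(n); cv2.imwrite(f"pics/{n}0.png",cv2.resize(im[:,:,::-1],(800,600),interpolation=cv2.INTER_CUBIC))
    print(n,imaging.camera_params(n))
print(arm.observe())
E
```

```text
pics
top {'fx': 416.9023556395702, 'fy': 416.9023556395702, 'cx': 256.91865094253103, 'cy': 192.8962202229786, 'rvec': array([ 2.1675044 , -2.16862265,  0.12345338]), 'tvec': array([-0.00596448,  0.60637589,  0.87321753])}
side {'fx': 479.8999036082959, 'fy': 479.8999036082959, 'cx': 261.6429344831299, 'cy': 188.86319369524404, 'rvec': array([ 0.82560032, -2.3052794 ,  1.32516954]), 'tvec': array([0.45801192, 0.26716491, 0.83442009])}
{'clock': 0.1, 'joints': array([ 1.2274179 ,  0.43513522,  0.02497567,  1.57396647, -0.01158223,
        1.13398653, -0.07509057]), 'dq': array([ 0.00102154, -0.00193309, -0.00010111, -0.00328989, -0.00106406,
       -0.00084554,  0.00057878]), 'joint_efforts': array([ 2.84026399e-03, -6.69128823e+01,  9.88118649e-01, -3.15145576e+01,
       -6.04369864e-02,  3.75125441e-02,  5.37027319e-06]), 'position': array([ 0.14888503, -0.60658609,  0.24305002]), 'ee_rot': array([-3.11755629e+00, -3.77058685e-01,  4.72022070e-04]), 'force': array([-0.97452521,  0.38916177, -0.30233652]), 'ft_torque': array([ 0.00058963,  0.01618983, -0.00436049]), 'width': 0.9970832280605069}
```

View pics/top0.png

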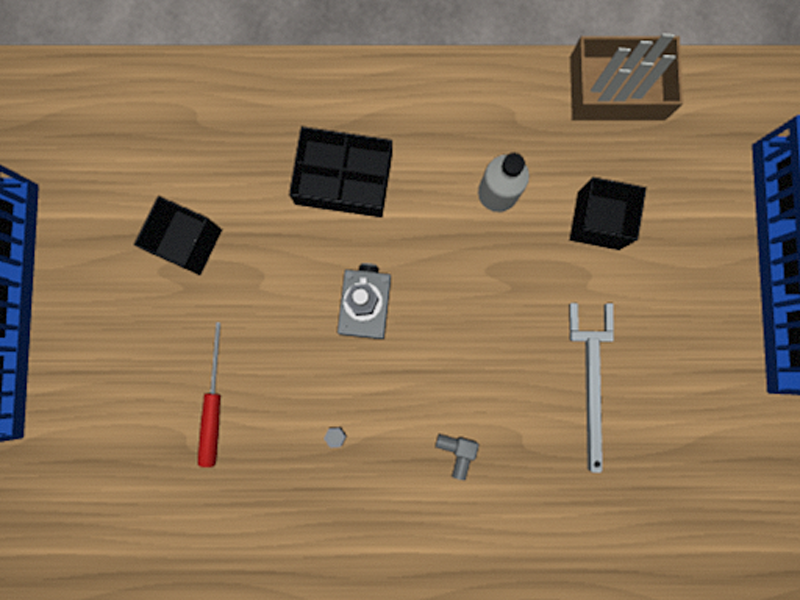

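View pics/side0.png

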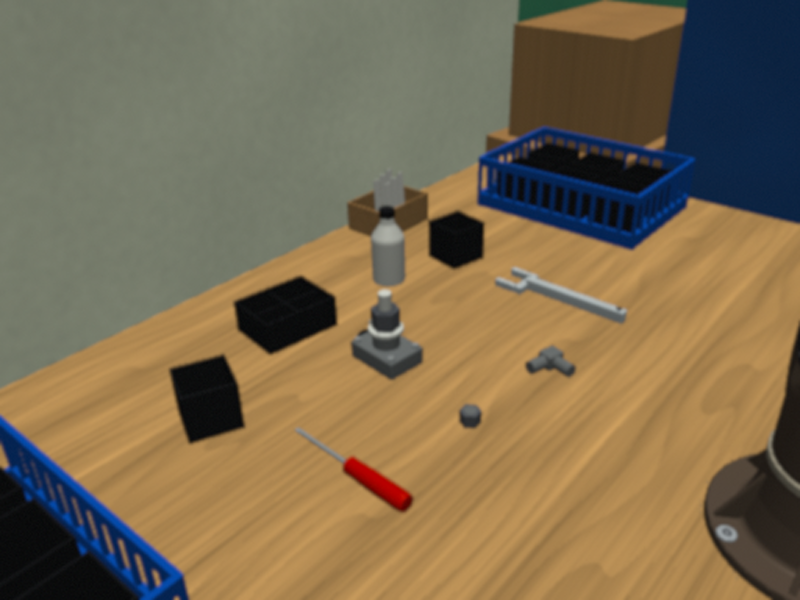

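```bash
cat > h.py <<'E'
import cv2, numpy as np
from scipy.spatial.transform import Rotation as Ro
from cell import arm, imaging, job
P={n:imaging.camera_params(n) for n in("top","side")}
def ray(n,uv,z):
    p=P[n];R=Ro.from_rotvec(p["rvec"]).as_matrix();c=-R.T@p["tvec"]
    d=R.T@np.array([(uv[0]-p["cx"])/p["fx"],(uv[1]-p["cy"])/p["fy"],1]);return c+d*(z-c[2])/d[2]
def proj(n,X):
    p=P[n];K=np.array([[p["fx"],0,p["cx"]],[0,p["fy"],p["cy"]],[0,0,1.]])
    return cv2.projectPoints(np.array(X,float).reshape(-1,3),p["rvec"],p["tvec"],K,None)[0].reshape(-1,2)
def crop(n,im,c,w,h,s,out):
    x,y=int(c[0]-w/2),int(c[1]-h/2);cv2.imwrite(out,cv2.resize(im[y:y+h,x:x+w,::-1],None,fx=s,fy=s,interpolation=cv2.INTER_CUBIC));return x,y
E
python3 - <<'E'
from h import *
for n in P:
    p=P[n];R=Ro.from_rotvec(p["rvec"]).as_matrix();print(n,-R.T@p["tvec"])
im=imaging.get_image("top");s=imaging.get_image("side")
a=crop("top",im,(232,193),50,56,10,"pics/a.png");b=crop("side",s,(247,213),60,75,8,"pics/b.png");print(a,b)
A=cv2.imread("pics/a.png");B=cv2.imread("pics/b.png");H=600
cv2.imwrite("pics/ab.png",np.hstack([cv2.copyMakeBorder(A,0,H-A.shape[0],0,0,0),cv2.resize(B,(300,375)).copy() if 0 else cv2.copyMakeBorder(cv2.resize(B,(300,375)),0,H-375,0,0,0)]))
# wrench mask: bright greyish in region
sub=im[180:310,350:405].astype(int);m=((sub.max(2)-sub.min(2)<40)&(sub.max(2)>120)).astype(np.uint8)
n,l,st,ce=cv2.connectedComponentsWithStats(m);k=1+st[1:,4].argmax();print(st[k])
ys,xs=np.nonzero(l==k)
for y in list(range(ys.min(),ys.max()+1,6)):
    r=xs[ys==y]
    if len(r):print(y+180,r.min()+350,r.max()+350,len(r),end=' | ')
E
```

```text
top [ 0.50822918 -0.00150331  0.93377566]
side [-0.03611117  0.73992972  0.65468228]
(207, 165) (217, 175)
[ 15  14  28 109 982]
194 365 391 9 | 200 365 392 10 | 206 365 392 10 | 212 366 392 27 | 218 366 391 23 | 224 377 383 7 | 230 377 383 7 | 236 377 383 7 | 242 377 384 8 | 248 377 384 8 | 254 377 384 8 | 260 377 384 8 | 266 377 384 8 | 272 378 384 7 | 278 378 384 7 | 284 378 385 8 | 290 378 385 8 | 296 378 385 4 | 302 379 384 6 |
```

View pics/ab.png

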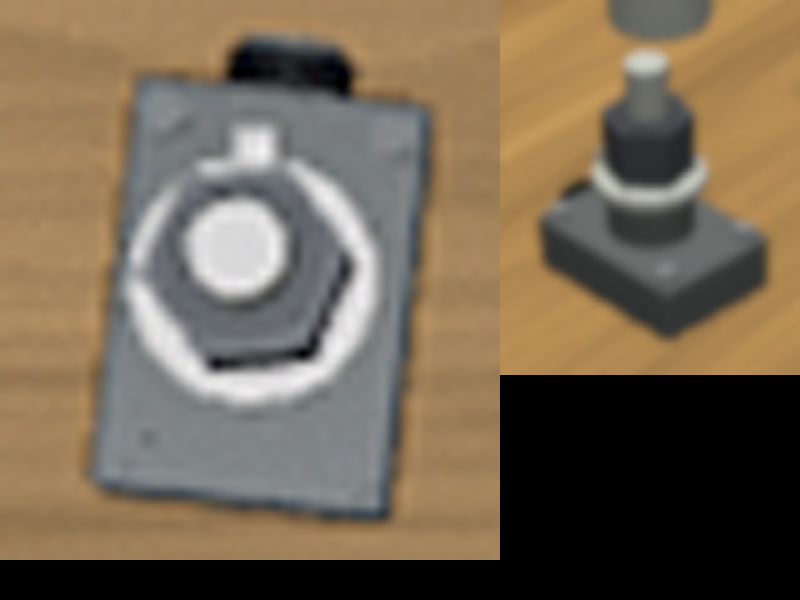

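```bash
python3 - <<'E'
from h import *
f=lambda x,y:(x/10-.5+207,y/10-.5+165)
print("stub",ray("top",f(237,247),.118),"ring",ray("top",f(253,282),.06),"lug",ray("top",f(254,135),.06))
L,Rr=ray("top",f(148,270),.091),ray("top",f(352,262),.091)
print("nut corners",L,Rr,np.linalg.norm(L-Rr),(L+Rr)/2,np.degrees(np.arctan2(*(L-Rr)[[1,0]])))
a,b=ray("top",f(210,355),.091),ray("top",f(316,346),.091);print(np.linalg.norm(a-b),np.degrees(np.arctan2(*(a-b)[[1,0]])),(a+b)/2)
# side: stub top at combined crop (645-500,62)->/5+217,
g=lambda x,y:((x-500)/5-.5+217,y/5-.5+175)
print("stub side",ray("side",g(645,64),.118), "ring side",ray("side",g(650,180),.057))
for y,l,r in((236,377,383),(266,377,384),(290,378,385)):print("handle",ray("top",((l+r)/2,y),.022))
for uv in((365,194),(391.5,194),(381.8,303.5),(378.5,213)):print(ray("top",uv,.022 if uv[1]>300 else .014))
print(ray("top",(378.5,194),.014))
E
```

```text
stub [0.60444205 0.04679345 0.118     ] ring [0.603854   0.04681033 0.06      ] lug [0.63514307 0.04677793 0.06      ]
nut corners [0.60292086 0.06645392 0.091     ] [0.60454967 0.02498633 0.091     ] 0.041499565504895274 [0.60373526 0.04572012 0.091     ] 92.24937223443878
0.02157254569318038 94.85898826832741 [0.58647697 0.04298546 0.091     ]
stub side [0.60369507 0.04647391 0.118     ] ring side [0.60230429 0.04757824 0.057     ]
handle [ 0.51303248 -0.27443629  0.022     ]
handle [ 0.44851465 -0.27340119  0.022     ]
handle [ 0.39760941 -0.2738758   0.022     ]
[ 0.60591515 -0.24650101  0.014     ]
[ 0.6059007  -0.30547609  0.014     ]
[ 0.36924871 -0.27357722  0.022     ]
[ 0.5636615  -0.27516976  0.014     ]
[ 0.60590779 -0.27654     0.014     ]
```

```bash
cat >> h.py <<'E'
def to(pos,yaw):
    s=arm.observe();R=Ro.from_rotvec(s["ee_rot"]);T=Ro.from_euler("z",yaw)*Ro.from_rotvec([np.pi,0,0])
    print("xyz",np.round(R.inv().apply(np.array(pos)-s["position"])*100,2),"ang",np.round((R.inv()*T).as_rotvec(),3))
def st():
    s=arm.observe();m=Ro.from_rotvec(s["ee_rot"]).as_matrix()
    print("t",round(s["clock"],2),"p",np.round(s["position"],4),"yaw",round(np.degrees(np.arctan2(m[1,0],m[0,0])),2),"tilt",np.round(m[:2,2],4),"F",np.round(s["force"],1),"M",np.round(s["ft_torque"],3),"w",round(s["width"]*92,1),"q",np.round(s["joints"],2))
E
python3 -c "
from h import *
st();to((.604,.0467,.19),np.radians(153.5))"
```

```text
t 0.2 p [ 0.149  -0.6067  0.2433] yaw 13.79 tilt [-0.0003  0.0009] F [-0.7 -0.6  0.3] M [-0.036 -0.    -0.013] w 92.2 q [ 1.23  0.43  0.02  1.57 -0.01  1.13 -0.08]
xyz [ 59.77 -52.6    5.37] ang [-1.000e-03 -1.000e-03 -2.438e+00]
```

Request:
jog_arm(moves=[{"fingers":-1,"xyz":[59.8,-52.6,5.3],"angular":[0,0,-2.438]},{"fingers":-1,"xyz":[59.8,-52.6,5.3],"angular":[0,0,-2.438]},{"fingers":-1,"xyz":[59.8,-52.6,5.3],"angular":[0,0,-2.438]},{"fingers":-1,"xyz":[59.8,-52.6,5.3],"angular":[0,0,-2.438]},{"fingers":-1,"xyz":[59.8,-52.6,5.3],"angular":[0,0,-2.438]},{"fingers":-1,"xyz":[59.8,-52.6,5.3],"angular":[0,0,-2.438]},{"fingers":-1,"xyz":[59.8,-52.6,5.3],"angular":[0,0,-2.438]},{"fingers":-1,"xyz":[59.8,-52.6,5.3],"angular":[0,0,-2.438]},{"fingers":-1,"xyz":[59.8,-52.6,5.3],"angular":[0,0,-2.438]},{"fingers":-1,"xyz":[59.8,-52.6,5.3],"angular":[0,0,-2.438]},{"fingers":-1,"xyz":[59.8,-52.6,5.3],"angular":[0,0,-2.438]},{"fingers":-1,"xyz":[59.8,-52.6,5.3],"angular":[0,0,-2.438]}], grip_force=15)

```text
clock: 1.7
position: [0.5779, 0.0084, 0.1937]
ee_rot: [0.996, 2.979, -0.0]
force: [0.6, -0.9, -0.3]
width: 0.998
```

```bash
python3 -c "
from h import *
st();to((.604,.0467,.19),np.radians(153.5))"
```

```text
t 1.7 p [0.5779 0.0084 0.1937] yaw 143.02 tilt [ 0.0002 -0.0003] F [ 0.6 -0.9 -0.3] M [-0.03  -0.174  0.012] w 91.8 q [ 0.37  0.5  -0.68  1.71  0.35  1.06  0.5 ]
xyz [0.22 4.63 0.37] ang [-0.     0.    -0.183]
```

Request:
jog_arm(moves=[{"fingers":-1,"xyz":[0,3,0],"angular":[0,0,-0.1]},{"fingers":-1,"xyz":[0,3,0],"angular":[0,0,-0.1]},{"fingers":-1,"xyz":[0,3,0],"angular":[0,0,-0.1]}])

```text
clock: 2.08
position: [0.5946, 0.0298, 0.1935]
ee_rot: [-0.857, -3.022, 0.002]
force: [-0.6, -0.6, -0.3]
width: 1.0
```

```bash
python3 -c "
from h import *
st();to((.604,.0467,.082),np.radians(153.5))
im=imaging.get_image('side');cv2.imwrite('pics/c.png',cv2.resize(im[80:280,150:400,::-1],None,fx=3,fy=3))"
```

```text
t 2.08 p [0.5946 0.0298 0.1935] yaw 148.33 tilt [-0.001  -0.0008] F [-0.6 -0.6 -0.3] M [ 0.036 -0.109 -0.027] w 92.0 q [ 0.33  0.53 -0.69  1.67  0.37  1.08  0.55]
xyz [ 0.08  1.94 11.15] ang [-0.001 -0.    -0.09 ]
```

View pics/c.png

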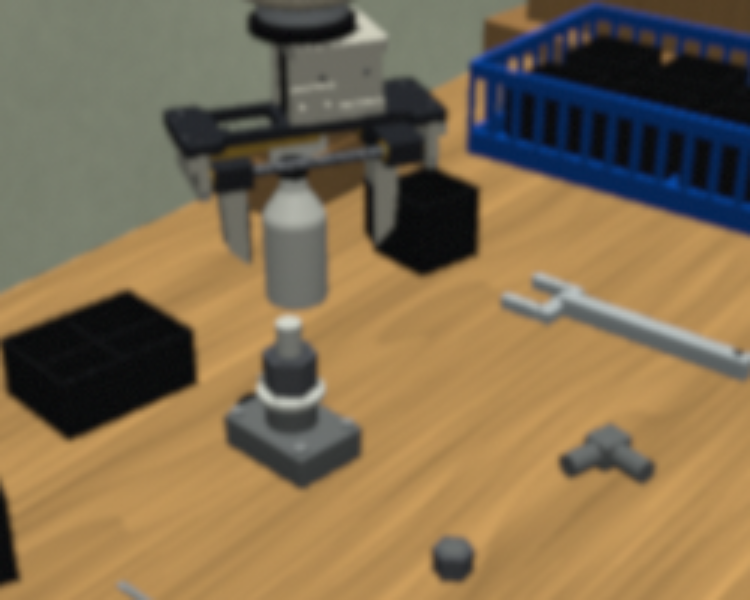

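Request:
jog_arm(moves=[{"fingers":-1,"xyz":[0.1,1.95,2],"angular":[0,0,-0.09]},{"fingers":-1,"xyz":[0.1,1.95,2],"angular":[0,0,-0.09]},{"fingers":-1,"xyz":[0.1,1.95,6],"angular":[0,0,-0.09]},{"fingers":-1,"xyz":[0.1,1.95,10],"angular":[0,0,-0.09]},{"fingers":-1,"xyz":[0.1,1.95,11.1],"angular":[0,0,-0.09]},{"fingers":-1,"xyz":[0.1,1.95,11.1],"angular":[0,0,-0.09]}])

```text
clock: 2.88
position: [0.6044, 0.0473, 0.0835]
ee_rot: [-0.72, -3.058, 0.001]
force: [0.7, 0.1, 0.6]
width: 0.996
```

```bash
python3 -c "
from h import *
st();to((.604,.0467,.082),np.radians(153.5))"
```

```text
t 2.88 p [0.6044 0.0473 0.0835] yaw 153.5 tilt [-0.0003 -0.0004] F [0.7 0.1 0.6] M [ 0.077 -0.148 -0.02 ] w 91.6 q [ 0.26  0.67 -0.65  1.75  0.5   0.9   0.51]
xyz [ 0.01 -0.07  0.15] ang [-0. -0.  0.]
```

Request:
jog_arm(moves=[{"fingers":1,"xyz":[0,0,0.1],"angular":[0,0,0]},{"fingers":1,"xyz":[0,0,0.1],"angular":[0,0,0]},{"fingers":1,"xyz":[0,0,0.1],"angular":[0,0,0]},{"fingers":1,"xyz":[0,0,0.1],"angular":[0,0,0]},{"fingers":1,"xyz":[0,0,0.1],"angular":[0,0,0]},{"fingers":1,"xyz":[0,0,0.1],"angular":[0,0,0]},{"fingers":1,"xyz":[0,0,0.1],"angular":[0,0,0]},{"fingers":1,"xyz":[0,0,0.1],"angular":[0,0,0]}], grip_force=20)

```text
clock: 3.88
position: [0.6035, 0.0466, 0.0818]
ee_rot: [-0.718, -3.057, 0.004]
force: [-3.5, -4.1, 4.1]
width: 0.415
```

```bash
python3 -c "
from h import *
st()"
```

```text
t 3.88 p [0.6035 0.0466 0.0818] yaw 153.56 tilt [-0.002  -0.0022] F [-3.5 -4.1  4.1] M [-0.762  0.71   0.064] w 38.2 q [ 0.26  0.67 -0.64  1.75  0.5   0.9   0.51]
```

Request:
jog_arm(moves=[{"fingers":1,"xyz":[0,-0.07,0],"angular":[0,0,0.13]},{"fingers":1,"xyz":[0,-0.07,0.01],"angular":[0,0,0.28]},{"fingers":1,"xyz":[0,-0.07,0.02],"angular":[0,0,0.43]},{"fingers":1,"xyz":[0,-0.07,0.03],"angular":[0,0,0.58]},{"fingers":1,"xyz":[0,-0.07,0.03],"angular":[0,0,0.73]},{"fingers":1,"xyz":[0,-0.07,0.04],"angular":[0,0,0.88]},{"fingers":1,"xyz":[0,-0.07,0.05],"angular":[0,0,1.0]},{"fingers":1,"xyz":[0,-0.07,0.05],"angular":[0,0,1.1]},{"fingers":1,"xyz":[0,-0.07,0.05],"angular":[0,0,1.1]}])

```text
clock: 5.0
position: [0.6033, 0.0465, 0.0813]
ee_rot: [-2.21, -2.233, 0.004]
force: [-4.3, -4.1, 3.7]
width: 0.412
```

```bash
python3 -c "
from h import *
st()"
```

```text
t 5.0 p [0.6033 0.0465 0.0813] yaw 90.58 tilt [-0.0017 -0.0016] F [-4.3 -4.1  3.7] M [-0.905  0.804  0.034] w 37.9 q [ 0.08  0.61 -0.36  1.77  0.28  0.82 -0.41]
```

Request:
jog_arm(moves=[{"fingers":1,"xyz":[-0.06,-0.06,-0.04],"angular":[0,0,0.06]},{"fingers":1,"xyz":[-0.06,-0.06,-0.04],"angular":[0,0,0.12]},{"fingers":1,"xyz":[-0.06,-0.06,-0.04],"angular":[0,0,0.12]}])

```text
clock: 5.38
position: [0.6031, 0.0464, 0.0814]
ee_rot: [-2.338, -2.098, 0.002]
force: [-1.9, -2.2, -1.5]
width: 0.41
```

```bash
python3 -c "
from h import *
st()"
```

```text
t 5.38 p [0.6031 0.0464 0.0814] yaw 83.82 tilt [-0.0009 -0.0006] F [-1.9 -2.2 -1.5] M [-0.633  0.209  0.017] w 37.7 q [ 0.06  0.6  -0.33  1.77  0.26  0.81 -0.5 ]
```

Request:
jog_arm(moves=[{"fingers":1,"xyz":[0,0,0],"angular":[0,0,0]}])

```text
clock: 5.5
position: [0.6031, 0.0464, 0.0814]
ee_rot: [-2.338, -2.098, 0.002]
force: [-1.3, -3.0, -2.2]
width: 0.414
```

```bash
python3 -c "
from h import *
st()"
```

```text
t 5.5 p [0.6031 0.0464 0.0814] yaw 83.82 tilt [-0.001  -0.0005] F [-1.3 -3.  -2.2] M [-0.665  0.222  0.04 ] w 38.1 q [ 0.06  0.6  -0.34  1.77  0.26  0.82 -0.5 ]
```

Request:
jog_arm(moves=[{"fingers":1,"xyz":[-0.03,-0.02,0],"angular":[0,0,0.06]},{"fingers":1,"xyz":[-0.03,-0.02,0],"angular":[0,0,0.12]},{"fingers":1,"xyz":[-0.03,-0.02,0.01],"angular":[0,0,0.12]}])

```text
clock: 5.88
position: [0.6031, 0.0464, 0.0814]
ee_rot: [-2.46, -1.954, 0.001]
force: [-0.8, -2.7, -2.7]
width: 0.412
```

```bash
python3 -c "
from h import *
st()"
```

```text
t 5.88 p [0.6031 0.0464 0.0814] yaw 76.91 tilt [-0.0005 -0.0002] F [-0.8 -2.7 -2.7] M [-0.534  0.173  0.032] w 37.9 q [ 0.04  0.6  -0.3   1.77  0.23  0.81 -0.6 ]
```

Request:
jog_arm(moves=[{"fingers":1,"xyz":[-0.03,0,0],"angular":[0,0,0.06]},{"fingers":1,"xyz":[-0.03,0,0],"angular":[0,0,0.12]},{"fingers":1,"xyz":[-0.03,0,0.01],"angular":[0,0,0.12]}])

```text
clock: 6.25
position: [0.6031, 0.0463, 0.0814]
ee_rot: [-2.572, -1.804, 0.0]
force: [-0.7, -1.8, -3.5]
width: 0.412
```

```bash
python3 -c "
from h import *
st()"
```

```text
t 6.25 p [0.6031 0.0463 0.0814] yaw 70.09 tilt [-0.0004  0.    ] F [-0.7 -1.8 -3.5] M [-0.367  0.176  0.068] w 37.9 q [ 0.02  0.59 -0.27  1.77  0.21  0.8  -0.7 ]
```

Request:
jog_arm(moves=[{"fingers":1,"xyz":[-0.02,0,0],"angular":[0,0,0.06]},{"fingers":1,"xyz":[-0.02,0,0.02],"angular":[0,0,0.12]},{"fingers":1,"xyz":[-0.02,0,0.02],"angular":[0,0,0.12]}])

```text
clock: 6.62
position: [0.603, 0.0463, 0.0813]
ee_rot: [-2.675, -1.647, 0.0]
force: [-1.9, -0.1, -3.4]
width: 0.414
```

```bash
python3 -c "
from h import *
st()"
```

```text
t 6.62 p [0.603  0.0463 0.0813] yaw 63.23 tilt [-0.0002  0.0002] F [-1.9 -0.1 -3.4] M [-0.208  0.17   0.095] w 38.1 q [ 0.    0.59 -0.24  1.78  0.19  0.8  -0.8 ]
```

Request:
jog_arm(moves=[{"fingers":1,"xyz":[0,0,0.01],"angular":[0,0,0.04]},{"fingers":1,"xyz":[0,0,0.02],"angular":[0,0,0.08]},{"fingers":1,"xyz":[0,0,0.02],"angular":[0,0,0.08]}])

```text
clock: 7.0
position: [0.603, 0.0463, 0.0812]
ee_rot: [-2.741, -1.534, 0.0]
force: [-2.0, 0.4, -2.9]
width: 0.419
```

```bash
python3 -c "
from h import *
st()"
```

```text
t 7.0 p [0.603  0.0463 0.0812] yaw 58.48 tilt [-0.0002  0.0001] F [-2.   0.4 -2.9] M [-0.005  0.383  0.05 ] w 38.6 q [-0.01  0.59 -0.22  1.78  0.17  0.8  -0.87]
```

Just noise so far; still loose at 1.66 rad.

Request:
jog_arm(moves=[{"fingers":1,"xyz":[0,0,0],"angular":[0,0,0.05]},{"fingers":1,"xyz":[0,0,0.01],"angular":[0,0,0.1]},{"fingers":1,"xyz":[0,0,0.01],"angular":[0,0,0.1]}])

```text
clock: 7.38
position: [0.603, 0.0463, 0.0812]
ee_rot: [-2.814, -1.397, 0.0]
force: [-2.5, -0.1, -1.9]
width: 0.41
```

```bash
python3 -c "
from h import *
st()"
```

```text
t 7.38 p [0.603  0.0463 0.0812] yaw 52.82 tilt [-0.0002  0.0001] F [-2.5 -0.1 -1.9] M [0.048 0.562 0.067] w 37.8 q [-0.03  0.59 -0.19  1.78  0.15  0.79 -0.95]
```

Request:
jog_arm(moves=[{"fingers":1,"xyz":[0,0,0],"angular":[0,0,0.05]},{"fingers":1,"xyz":[0,0,0.0],"angular":[0,0,0.1]},{"fingers":1,"xyz":[0,0,0.0],"angular":[0,0,0.1]}])

```text
clock: 7.75
position: [0.603, 0.0463, 0.0811]
ee_rot: [-2.879, -1.256, 0.0]
force: [-2.6, 1.9, -2.0]
width: 0.417
```

```bash
python3 -c "
from h import *
st()"
```

```text
t 7.75 p [0.603  0.0463 0.0811] yaw 47.13 tilt [-0.0002  0.0001] F [-2.6  1.9 -2. ] M [0.208 0.592 0.049] w 38.3 q [-0.05  0.58 -0.17  1.78  0.13  0.79 -1.03]
```

Request:
jog_arm(moves=[{"fingers":1,"xyz":[0,0,0],"angular":[0,0,0.05]},{"fingers":1,"xyz":[0,0,0.0],"angular":[0,0,0.11]},{"fingers":1,"xyz":[0,0,0.0],"angular":[0,0,0.11]}])

```text
clock: 8.12
position: [0.603, 0.0463, 0.0811]
ee_rot: [-2.944, -1.096, 0.0]
force: [-3.0, 0.9, -1.7]
width: 0.415
```

```bash
python3 -c "
from h import *
st()"
```

```text
t 8.12 p [0.603  0.0463 0.0811] yaw 40.85 tilt [-0.0003  0.0001] F [-3.   0.9 -1.7] M [0.265 0.667 0.107] w 38.2 q [-0.07  0.58 -0.14  1.78  0.11  0.79 -1.12]
```

Request:
jog_arm(moves=[{"fingers":1,"xyz":[0,0,0],"angular":[0,0,0.05]},{"fingers":1,"xyz":[0,0,0.0],"angular":[0,0,0.05]}])

```text
clock: 8.38
position: [0.603, 0.0463, 0.0811]
ee_rot: [-2.97, -1.023, 0.0]
force: [-4.0, 2.3, -1.9]
width: 0.415
```

```bash
python3 -c "
from h import *
st()"
```

```text
t 8.38 p [0.603  0.0463 0.0811] yaw 38.02 tilt [-0.0004  0.0001] F [-4.   2.3 -1.9] M [0.347 0.74  0.125] w 38.2 q [-0.08  0.58 -0.12  1.78  0.1   0.78 -1.16]
```

Request:
jog_arm(moves=[{"fingers":1,"xyz":[-0.02,-0.04,0],"angular":[0,0,0.04]},{"fingers":1,"xyz":[-0.02,-0.04,0.0],"angular":[0,0,0.05]},{"fingers":1,"xyz":[-0.02,-0.04,0.0],"angular":[0,0,0.05]}])

```text
clock: 8.75
position: [0.6029, 0.0463, 0.0811]
ee_rot: [2.996, 0.945, 0.001]
force: [-2.0, 1.2, -2.7]
width: 0.417
```

```bash
python3 -c "
from h import *
st()"
```

```text
t 8.75 p [0.6029 0.0463 0.0811] yaw 35.03 tilt [0.0003 0.    ] F [-2.   1.2 -2.7] M [0.369 0.373 0.328] w 38.4 q [-0.09  0.58 -0.11  1.79  0.08  0.78 -1.2 ]
```

Request:
jog_arm(moves=[{"fingers":1,"xyz":[0,0,0],"angular":[0,0,0.02]},{"fingers":1,"xyz":[0,0,0.0],"angular":[0,0,0.02]}])

```text
clock: 9.0
position: [0.6029, 0.0463, 0.0811]
ee_rot: [3.006, 0.914, 0.0]
force: [-2.1, 1.8, -3.7]
width: 0.415
```

```bash
python3 -c "
from h import *
st()"
```

```text
t 9.0 p [0.6029 0.0463 0.0811] yaw 33.84 tilt [0.0003 0.    ] F [-2.1  1.8 -3.7] M [0.483 0.318 0.439] w 38.2 q [-0.09  0.58 -0.1   1.79  0.08  0.78 -1.22]
```

Request:
jog_arm(moves=[{"fingers":-1,"xyz":[0,0,0],"angular":[0,0,0]},{"fingers":-1,"xyz":[0,0,0],"angular":[0,0,0]},{"fingers":-1,"xyz":[0,0,0],"angular":[0,0,0]},{"fingers":-1,"xyz":[0,0,0],"angular":[0,0,0]},{"fingers":-1,"xyz":[0,0,-4],"angular":[0,0,0]},{"fingers":-1,"xyz":[0,0,-10],"angular":[0,0,0]},{"fingers":-1,"xyz":[0,0,-10],"angular":[0,0,0]}])

```text
clock: 9.88
position: [0.6058, 0.0466, 0.1862]
ee_rot: [3.004, 0.914, 0.014]
force: [-0.0, -0.3, -0.6]
width: 0.997
```

```bash
python3 -c "
from h import *
st();to((.475,-.2742,.12),np.radians(179.2))"
```

```text
t 9.88 p [0.6058 0.0466 0.1862] yaw 33.83 tilt [0.0091 0.0013] F [-0.  -0.3 -0.6] M [-0.022 -0.053  0.028] w 91.7 q [-0.09  0.46 -0.11  1.69  0.06  0.99 -1.2 ]
xyz [-28.78  19.34   6.45] ang [ 1.200e-02  2.000e-03 -2.537e+00]
```

Request:
jog_arm(moves=[{"fingers":-1,"xyz":[-28.5,19.5,0],"angular":[0,0,-2.537]},{"fingers":-1,"xyz":[-28.5,19.5,0],"angular":[0,0,-2.537]},{"fingers":-1,"xyz":[-28.5,19.5,0],"angular":[0,0,-2.537]},{"fingers":-1,"xyz":[-28.5,19.5,0],"angular":[0,0,-2.537]},{"fingers":-1,"xyz":[-28.5,19.5,0],"angular":[0,0,-2.537]},{"fingers":-1,"xyz":[-28.5,19.5,4],"angular":[0,0,-2.537]},{"fingers":-1,"xyz":[-28.5,19.5,6],"angular":[0,0,-2.537]},{"fingers":-1,"xyz":[-28.5,19.5,6],"angular":[0,0,-2.537]},{"fingers":-1,"xyz":[-28.5,19.5,6],"angular":[0,0,-2.537]},{"fingers":-1,"xyz":[-28.5,19.5,6],"angular":[0,0,-2.537]},{"fingers":-1,"xyz":[-28.5,19.5,6],"angular":[0,0,-2.537]},{"fingers":-1,"xyz":[-28.5,19.5,6],"angular":[0,0,-2.537]}])

```text
clock: 11.38
position: [0.4742, -0.2744, 0.1204]
ee_rot: [-0.501, -3.101, -0.001]
force: [0.6, -0.0, -0.5]
width: 1.002
```

Request:
jog_arm(moves=[{"fingers":-1,"xyz":[0,0,0],"angular":[0,0,0]},{"fingers":-1,"xyz":[0,0,0],"angular":[0,0,0]},{"fingers":-1,"xyz":[0,0,0],"angular":[0,0,0]}])

```text
clock: 11.75
position: [0.4746, -0.2744, 0.121]
ee_rot: [-0.514, -3.099, 0.0]
force: [0.5, 0.6, -0.4]
width: 1.001
```

```bash
python3 -c "
from h import *
st();to((.475,-.2742,.021),np.radians(179.2))
im=imaging.get_image('top');a=crop('top',im,(232,193),50,60,10,'pics/d1.png');b=crop('top',im,(380,240),50,150,4,'pics/d2.png');print(a,b)
A=cv2.imread('pics/d1.png');B=cv2.imread('pics/d2.png');cv2.imwrite('pics/d.png',np.hstack([A,B]))"
```

```text
t 11.75 p [ 0.4746 -0.2744  0.121 ] yaw 161.15 tilt [-0.0002 -0.0001] F [ 0.5  0.6 -0.4] M [ 0.036 -0.156 -0.004] w 92.1 q [ 0.83  0.51 -0.56  1.87  0.35  0.86  1.34]
xyz [-0.03  0.04 10.  ] ang [-0.    -0.    -0.315]
(207, 163) (355, 165)
```

View pics/d.png

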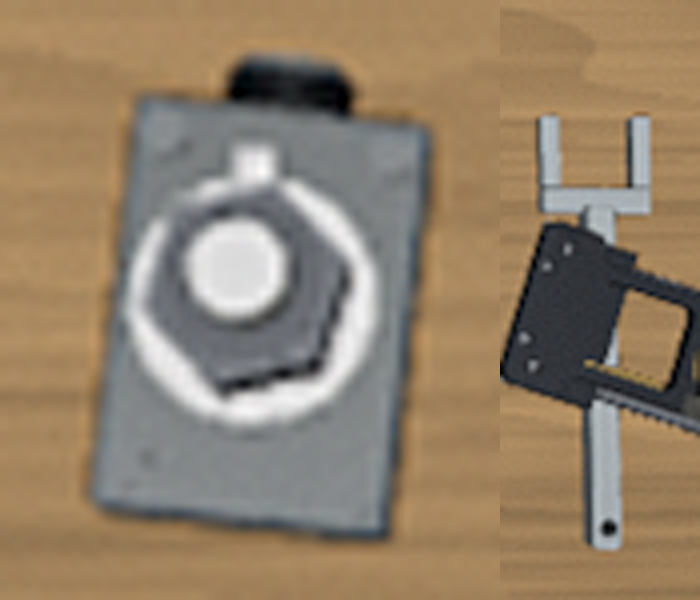

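Request:
jog_arm(moves=[{"fingers":-1,"xyz":[0,0.04,3],"angular":[0,0,-0.17]},{"fingers":-1,"xyz":[0,0.04,6],"angular":[0,0,-0.315]},{"fingers":-1,"xyz":[0,0.04,9],"angular":[0,0,-0.315]},{"fingers":-1,"xyz":[0,0.04,9.9],"angular":[0,0,-0.315]},{"fingers":-0.2,"xyz":[0,0.04,9.9],"angular":[0,0,-0.315]},{"fingers":-0.2,"xyz":[0,0.04,9.9],"angular":[0,0,-0.315]}])

```text
clock: 12.55
position: [0.4756, -0.2744, 0.0233]
ee_rot: [0.019, 3.14, -0.001]
force: [0.7, -0.2, 0.8]
width: 0.828
```

```bash
python3 -c "
from h import *
st();to((.475,-.2742,.021),np.radians(179.2))"
```

```text
t 12.55 p [ 0.4756 -0.2744  0.0233] yaw 179.32 tilt [ 0.0015 -0.0009] F [ 0.7 -0.2  0.8] M [ 0.097 -0.174  0.01 ] w 76.2 q [ 0.82  0.66 -0.55  1.93  0.53  0.69  1.5 ]
xyz [0.06 0.02 0.23] ang [-0.001  0.002  0.002]
```

Request:
jog_arm(moves=[{"fingers":1,"xyz":[0,0.0,0.15],"angular":[0,0,0]},{"fingers":1,"xyz":[0,0.0,0.15],"angular":[0,0,0]},{"fingers":1,"xyz":[0,0.0,0.15],"angular":[0,0,0]},{"fingers":1,"xyz":[0,0.0,0.15],"angular":[0,0,0]},{"fingers":1,"xyz":[0,0.0,0.15],"angular":[0,0,0]},{"fingers":1,"xyz":[0,0.0,0.15],"angular":[0,0,0]},{"fingers":1,"xyz":[0,0.0,0.15],"angular":[0,0,0]},{"fingers":1,"xyz":[0,0.0,0.15],"angular":[0,0,0]}], grip_force=40)

```text
clock: 13.55
position: [0.4747, -0.2742, 0.0206]
ee_rot: [-0.019, -3.141, 0.0]
force: [0.2, -0.4, -0.4]
width: 0.173
```

```bash
python3 -c "
from h import *
st()
im=imaging.get_image('top')
sub=im[180:310,350:405].astype(int);m=((sub.max(2)-sub.min(2)<40)&(sub.max(2)>120)).astype(np.uint8)
for y in (194,196,200,204,212,216,220,296,300,302,303,304):
    r=np.nonzero(m[y-180])[0]+350;print(y,r.min() if len(r) else 0,r.max() if len(r) else 0,len(r))"
```

```text
t 13.55 p [ 0.4747 -0.2742  0.0206] yaw 179.32 tilt [-0.0001 -0.0001] F [ 0.2 -0.4 -0.4] M [ 0.007 -0.139 -0.06 ] w 15.9 q [ 0.82  0.67 -0.55  1.94  0.53  0.69  1.5 ]
194 365 391 10
196 365 391 10
200 365 391 10
204 365 391 10
212 365 391 27
216 365 392 28
220 376 383 8
296 378 384 3
300 378 385 8
302 379 383 5
303 0 0 0
304 0 0 0
```

```bash
python3 -c "
from h import *
to((.4698,-.0695,.15),np.radians(221))"
```

```text
xyz [  0.74  20.46 -12.94] ang [-0.    -0.    -0.727]
```

Request:
jog_arm(moves=[{"fingers":1,"xyz":[0,0,-3],"angular":[0,0,0]},{"fingers":1,"xyz":[0,0,-8],"angular":[0,0,0]},{"fingers":1,"xyz":[0.7,4,-12.9],"angular":[0,0,-0.15]},{"fingers":1,"xyz":[0.7,9,-12.9],"angular":[0,0,-0.3]},{"fingers":1,"xyz":[0.7,14,-12.9],"angular":[0,0,-0.45]},{"fingers":1,"xyz":[0.7,18,-12.9],"angular":[0,0,-0.6]},{"fingers":1,"xyz":[0.7,20.5,-12.9],"angular":[0,0,-0.727]},{"fingers":1,"xyz":[0.7,20.5,-12.9],"angular":[0,0,-0.727]},{"fingers":1,"xyz":[0.7,20.5,-12.9],"angular":[0,0,-0.727]},{"fingers":1,"xyz":[0.7,20.5,-12.9],"angular":[0,0,-0.727]}])

```text
clock: 14.85
position: [0.4701, -0.0703, 0.1494]
ee_rot: [1.095, -2.944, 0.0]
force: [-0.0, 0.8, -0.7]
width: 0.171
```

```bash
python3 -c "
from h import *
st();to((.4698,-.0695,.089),np.radians(221))"
```

```text
t 14.85 p [ 0.4701 -0.0703  0.1494] yaw -139.18 tilt [-0.0004 -0.0005] F [-0.   0.8 -0.7] M [ 0.107 -0.124 -0.007] w 15.8 q [ 0.73  0.46 -0.9   1.99  0.46  0.91  1.86]
xyz [-0.03  0.08  6.04] ang [-0.    -0.001 -0.003]
```

Request:
jog_arm(moves=[{"fingers":1,"xyz":[0,0.08,3],"angular":[0,0,0]},{"fingers":1,"xyz":[0,0.08,5.5],"angular":[0,0,0]},{"fingers":1,"xyz":[0,0.08,6],"angular":[0,0,0]},{"fingers":1,"xyz":[0,0.08,6],"angular":[0,0,0]},{"fingers":1,"xyz":[0,0.08,6],"angular":[0,0,0]}])

```text
clock: 15.48
position: [0.4703, -0.0686, 0.0905]
ee_rot: [-1.099, 2.942, -0.001]
force: [-0.2, -0.5, -1.3]
width: 0.173
```

```bash
python3 -c "
from h import *
st();to((.5151,-.0301,.089),np.radians(221))
im=imaging.get_image('top');a=crop('top',im,(244,205),76,76,5,'pics/e1.png');im=imaging.get_image('side');b=crop('side',im,(255,205),76,76,5,'pics/e2.png');print(a,b)
cv2.imwrite('pics/e.png',np.hstack([cv2.imread('pics/e1.png'),cv2.imread('pics/e2.png')]))"
```

```text
t 15.47 p [ 0.4703 -0.0686  0.0905] yaw -139.04 tilt [ 0.0014 -0.0003] F [-0.2 -0.5 -1.3] M [ 0.138 -0.156 -0.064] w 15.9 q [ 0.66  0.54 -0.83  2.05  0.56  0.79  1.77]
xyz [-5.9  -0.03  0.15] ang [-0.001  0.001 -0.001]
(206, 167) (217, 167)
```

View pics/e.png

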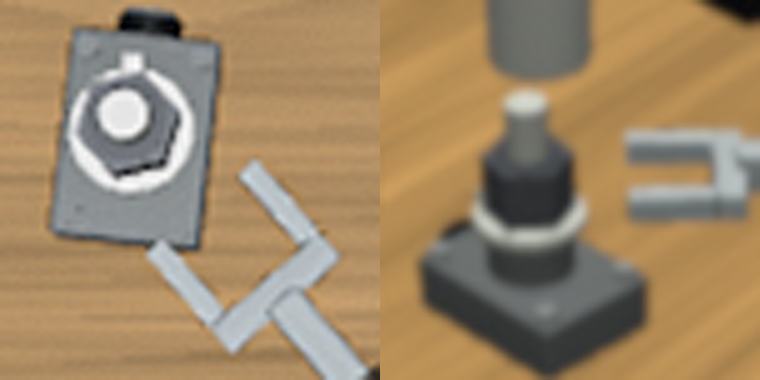

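```bash
python3 -c "
from h import *
f=lambda x,y:ray('top',(x/5-.5+206,y/5-.5+167),.0835)
for a in ((158,246),(250,168),(222,328),(322,243),(204,207)):print(f(*a))
d=f(158,246)-f(222,328);e=f(250,168)-f(322,243);print(np.degrees(np.arctan2(d[1],d[0])),np.degrees(np.arctan2(e[1],e[0])))
print('nut proj',(proj('top',[.603,.0463,.0835])-[206,167]+.5)*5)
s=ray('top',(123/5-.5+206,115/5-.5+167),.118);print('stub',s)
m=f(204,207);v=np.array([.603,.0463])-m[:2];u=np.array([np.cos(.716),np.sin(.716)]);print('axial',v@u,'lateral',u[0]*v[1]-u[1]*v[0])
a,b=[ray('top',(x/5-.5+206,y/5-.5+167),.0905) for x,y in((115,176),(169,162))];d=a-b;print('flat',np.degrees(np.arctan2(d[1],d[0]))-90)
"
```

```text
[0.55410399 0.03443772 0.0835    ]
[ 0.58602756 -0.00309247  0.0835    ]
[0.52078965 0.00830704 0.0835    ]
[ 0.55529336 -0.03245656  0.0835    ]
[0.57003153 0.01571289 0.0835    ]
38.10947936147661 43.69401336771689
nut proj [[129.60027705 126.8385734 ]]
stub [0.60384718 0.04698668 0.118     ]
axial 0.044949173556558496 lateral 0.0014364693565109554
flat 14.59506923188708
```

```bash
python3 -c "
from h import *
u=np.array([np.cos(np.radians(42.5)),np.sin(np.radians(42.5))]);C=np.array([.603,.0463])
for b in (.1755,.1465,.1165):to((*(C-b*u),.089),np.radians(222.5))
"
```

```text
xyz [-0.01 -0.5   0.14] ang [-0.001  0.001 -0.027]
xyz [-2.91 -0.42  0.14] ang [-0.001  0.001 -0.027]
xyz [-5.91 -0.34  0.14] ang [-0.001  0.001 -0.027]
```

Request:
jog_arm(moves=[{"fingers":1,"xyz":[0,-0.5,0.1],"angular":[0,0,-0.027]},{"fingers":1,"xyz":[-1.5,-0.46,0.1],"angular":[0,0,-0.027]},{"fingers":1,"xyz":[-2.9,-0.42,0.1],"angular":[0,0,-0.027]},{"fingers":1,"xyz":[-3.5,-0.41,0.1],"angular":[0,0,-0.027]},{"fingers":1,"xyz":[-4,-0.4,0.1],"angular":[0,0,-0.027]},{"fingers":1,"xyz":[-4,-0.4,0.1],"angular":[0,0,-0.027]}])

```text
clock: 16.32
position: [0.5026, -0.0449, 0.0886]
ee_rot: [1.14, -2.927, -0.0]
force: [0.2, 0.7, -0.5]
width: 0.17
```

```bash
python3 -c "
from h import *
st()
u=np.array([np.cos(np.radians(42.5)),np.sin(np.radians(42.5))]);C=np.array([.603,.0463])
to((*(C-.1165*u),.089),np.radians(222.5))
im=imaging.get_image('top');a=crop('top',im,(238,200),70,70,8,'pics/f.png');print(a)"
```

```text
t 16.32 p [ 0.5026 -0.0449  0.0886] yaw -137.44 tilt [-0.0001  0.0001] F [ 0.2  0.7 -0.5] M [ 0.099 -0.109 -0.001] w 15.6 q [ 0.58  0.58 -0.82  1.99  0.58  0.83  1.75]
xyz [-1.91 -0.06 -0.04] ang [ 0.    -0.     0.001]
(203, 165)
```

View pics/f.png

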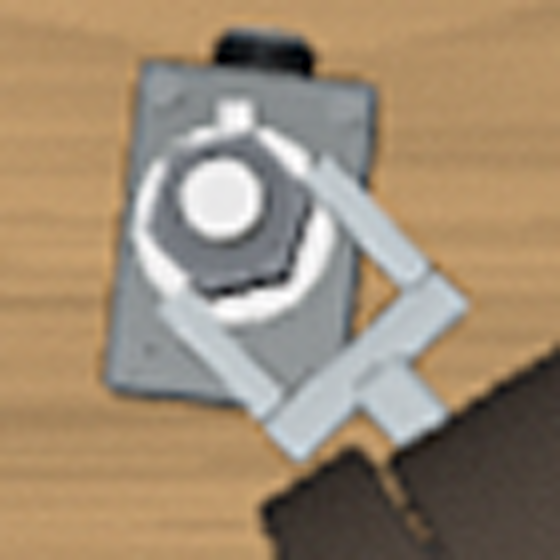

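Request:
jog_arm(moves=[{"fingers":1,"xyz":[-0.7,-0.02,0],"angular":[0,0,0]},{"fingers":1,"xyz":[-1.3,-0.04,0],"angular":[0,0,0]},{"fingers":1,"xyz":[-1.9,-0.06,0],"angular":[0,0,0]},{"fingers":1,"xyz":[-1.9,-0.06,0],"angular":[0,0,0]},{"fingers":1,"xyz":[-1.9,-0.06,0],"angular":[0,0,0]}])

```text
clock: 17.0
position: [0.5167, -0.0329, 0.0885]
ee_rot: [1.139, -2.927, 0.0]
force: [-0.2, 0.3, -1.4]
width: 0.174
```

```bash
python3 -c "
from h import *
st()"
```

```text
t 17.0 p [ 0.5167 -0.0329  0.0885] yaw -137.47 tilt [-0.0003 -0.0001] F [-0.2  0.3 -1.4] M [ 0.118 -0.136 -0.022] w 16.0 q [ 0.55  0.6  -0.82  1.95  0.58  0.84  1.73]
```

Request:
jog_arm(moves=[{"fingers":1,"xyz":[-0.06,1.16,0],"angular":[0,0,0.1]},{"fingers":1,"xyz":[-0.23,2.32,0],"angular":[0,0,0.2]},{"fingers":1,"xyz":[-0.52,3.44,0.01],"angular":[0,0,0.3]},{"fingers":1,"xyz":[-0.92,4.54,0.01],"angular":[0,0,0.4]},{"fingers":1,"xyz":[-0.92,4.54,0.01],"angular":[0,0,0.4]}])

```text
clock: 17.62
position: [0.4925, 0.0067, 0.0886]
ee_rot: [0.537, -3.095, 0.002]
force: [-0.7, -1.4, -2.3]
width: 0.171
```

```bash
cat >> h.py <<'E'
def sw():
    st();p=arm.observe()["position"][:2];m=Ro.from_rotvec(arm.observe()["ee_rot"]).as_matrix();C=np.array([.603,.0463]);v=C-p
    print("r",round(np.hypot(*v),4),"dir",round(np.degrees(np.arctan2(v[1],v[0])),2),"wrench yaw",round(np.degrees(np.arctan2(-m[1,0],-m[0,0])),2),"C in tool cm",np.round(m[:2,:2].T@v*100,2))
E
python3 -c "
from h import *
sw()"
```

```text
t 17.62 p [0.4925 0.0067 0.0886] yaw -160.3 tilt [-0.0003 -0.0011] F [-0.7 -1.4 -2.3] M [-0.259  0.029  0.104] w 15.7 q [ 0.42  0.53 -0.72  2.02  0.5   0.78  1.31]
r 0.1173 dir 19.71 wrench yaw 19.7 C in tool cm [-11.73   0.  ]
```

Request:
jog_arm(moves=[{"fingers":1,"xyz":[-0.06,1.17,0],"angular":[0,0,0.1]},{"fingers":1,"xyz":[-0.23,2.33,0],"angular":[0,0,0.2]},{"fingers":1,"xyz":[-0.52,3.47,0.01],"angular":[0,0,0.3]},{"fingers":1,"xyz":[-0.93,4.57,0.02],"angular":[0,0,0.4]},{"fingers":1,"xyz":[-1.44,5.62,0.02],"angular":[0,0,0.5]},{"fingers":1,"xyz":[-2.05,6.62,0.02],"angular":[0,0,0.6]},{"fingers":1,"xyz":[-2.05,6.62,0.02],"angular":[0,0,0.6]}])

```text
clock: 18.5
position: [0.4893, 0.0759, 0.088]
ee_rot: [-0.398, -3.115, 0.002]
force: [-3.5, -0.9, 0.2]
width: 0.169
```

```bash
python3 -c "
from h import *
sw()
im=imaging.get_image('top');a=crop('top',im,(232,193),60,60,10,'pics/g.png');print(a)"
```

```text
t 18.5 p [0.4893 0.0759 0.088 ] yaw 165.43 tilt [-0.0017 -0.0009] F [-3.5 -0.9  0.2] M [-0.112  0.557  0.139] w 15.6 q [ 0.17  0.49 -0.57  2.02  0.39  0.74  0.67]
r 0.1175 dir -14.6 wrench yaw -14.57 C in tool cm [-1.175e+01 -1.000e-02]
(202, 163)
```

View pics/g.png

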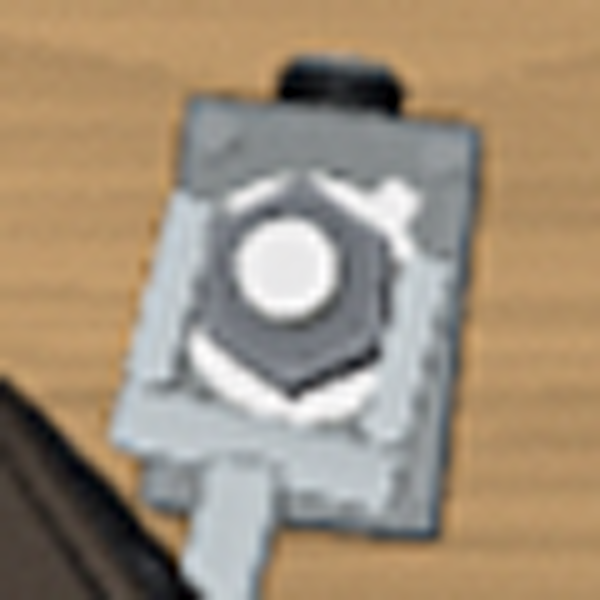

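Request:
jog_arm(moves=[{"fingers":1,"xyz":[-0.06,1.17,0],"angular":[0,0,0.1]},{"fingers":1,"xyz":[-0.23,2.33,0],"angular":[0,0,0.2]},{"fingers":1,"xyz":[-0.52,3.47,0.01],"angular":[0,0,0.3]},{"fingers":1,"xyz":[-0.93,4.57,0.01],"angular":[0,0,0.4]},{"fingers":1,"xyz":[-1.44,5.63,0.02],"angular":[0,0,0.5]},{"fingers":1,"xyz":[-2.05,6.63,0.02],"angular":[0,0,0.6]},{"fingers":1,"xyz":[-2.4,7.11,0.02],"angular":[0,0,0.65]},{"fingers":1,"xyz":[-2.4,7.11,0.02],"angular":[0,0,0.65]}])

```text
clock: 19.55
position: [0.5306, 0.1387, 0.0877]
ee_rot: [-1.372, -2.824, 0.001]
force: [-4.4, 2.8, 0.3]
width: 0.166
```

```bash
python3 -c "
from h import *
sw()
f=lambda x,y:ray('top',(x/10-.5+202,y/10-.5+163),.06)
for a in((303,302),(397,200),(304,165)):print(f(*a))
im=imaging.get_image('top');a=crop('top',im,(232,193),60,60,10,'pics/i.png');print(a)"
```

```text
t 19.55 p [0.5306 0.1387 0.0877] yaw 128.18 tilt [-0.0018  0.    ] F [-4.4  2.8  0.3] M [0.417 0.95  0.128] w 15.2 q [-0.07  0.53 -0.39  1.9   0.28  0.76  0.05]
r 0.1174 dir -51.92 wrench yaw -51.82 C in tool cm [-11.74  -0.02]
[0.603854   0.04681033 0.06      ]
[0.62553723 0.02707235 0.06      ]
[0.63300691 0.04676576 0.06      ]
(202, 163)
```

View pics/i.png

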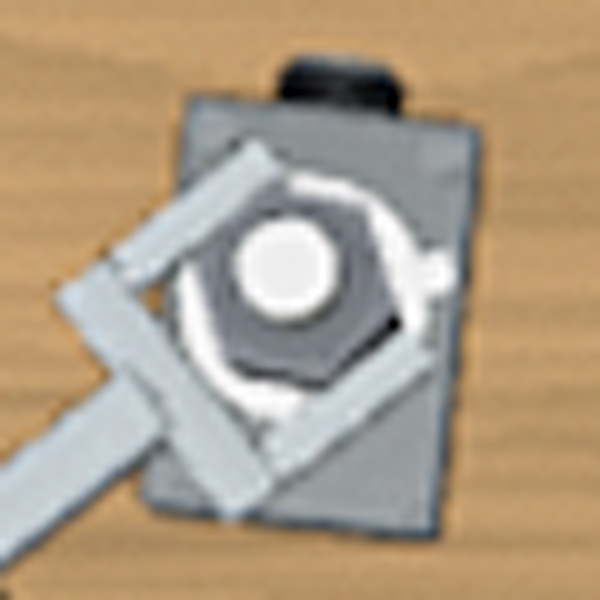

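Request:
jog_arm(moves=[{"fingers":1,"xyz":[-0.06,1.17,0],"angular":[0,0,0.1]},{"fingers":1,"xyz":[-0.26,2.45,0.01],"angular":[0,0,0.21]},{"fingers":1,"xyz":[-0.26,2.45,0.01],"angular":[0,0,0.21]}])

```text
clock: 19.98
position: [0.5519, 0.152, 0.0878]
ee_rot: [-1.661, -2.665, 0.0]
force: [-5.4, 2.9, -0.4]
width: 0.172
```

```bash
python3 -c "
from h import *
sw()
im=imaging.get_image('top')
for nm,c in (('i',None),):pass
# lug: white pixels outside r 27.5mm of ring centre, in world plane z=.06
h=[]
for v in range(170,215):
  for u in range(210,255):
    X=ray('top',(u,v),.06);d=X[:2]-[.60385,.0468];r=np.hypot(*d);p=im[v,u].astype(int)
    if .0275<r<.034 and p.min()>175 and p.max()-p.min()<25:h.append((np.degrees(np.arctan2(d[1],d[0])),u,v,p.min()))
print([tuple(np.round(x,0).astype(int)) for x in h])
a=crop('top',im,(232,193),60,60,10,'pics/j.png')"
```

```text
t 19.98 p [0.5519 0.152  0.0878] yaw 116.15 tilt [-0.0011  0.0005] F [-5.4  2.9 -0.4] M [ 0.597  0.937 -0.046] w 15.8 q [-0.13  0.55 -0.33  1.85  0.24  0.78 -0.13]
r 0.1174 dir -64.21 wrench yaw -63.85 C in tool cm [-11.74  -0.07]
[(np.int64(10), np.int64(229), np.int64(177), np.int64(191)), (np.int64(7), np.int64(230), np.int64(177), np.int64(208)), (np.int64(18), np.int64(227), np.int64(178), np.int64(188)), (np.int64(15), np.int64(228), np.int64(178), np.int64(199)), (np.int64(11), np.int64(229), np.int64(178), np.int64(209)), (np.int64(7), np.int64(230), np.int64(178), np.int64(209)), (np.int64(3), np.int64(231), np.int64(178), np.int64(200)), (np.int64(27), np.int64(225), np.int64(179), np.int64(184)), (np.int64(23), np.int64(226), np.int64(179), np.int64(203)), (np.int64(20), np.int64(227), np.int64(179), np.int64(208)), (np.int64(16), np.int64(228), np.int64(179), np.int64(203)), (np.int64(12), np.int64(229), np.int64(179), np.int64(201)), (np.int64(8), np.int64(230), np.int64(179), np.int64(204)), (np.int64(4), np.int64(231), np.int64(179), np.int64(208)), (np.int64(35), np.i
[... 5137 characters left out ...]
 np.int64(199)), (np.int64(-179), np.int64(232), np.int64(206), np.int64(216)), (np.int64(-175), np.int64(233), np.int64(206), np.int64(190)), (np.int64(158), np.int64(226), np.int64(207), np.int64(205)), (np.int64(162), np.int64(227), np.int64(207), np.int64(201)), (np.int64(165), np.int64(228), np.int64(207), np.int64(202)), (np.int64(169), np.int64(229), np.int64(207), np.int64(200)), (np.int64(173), np.int64(230), np.int64(207), np.int64(217)), (np.int64(177), np.int64(231), np.int64(207), np.int64(190)), (np.int64(163), np.int64(227), np.int64(208), np.int64(203)), (np.int64(166), np.int64(228), np.int64(208), np.int64(217)), (np.int64(170), np.int64(229), np.int64(208), np.int64(187))]
```

View pics/j.png

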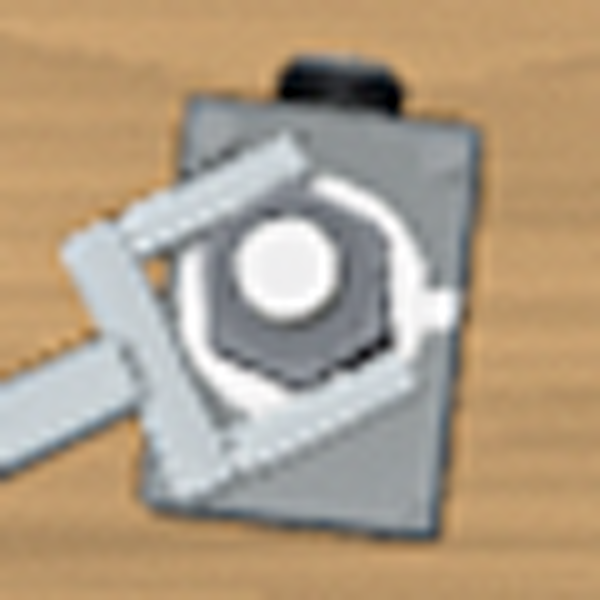

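Request:
jog_arm(moves=[{"fingers":1,"xyz":[-0.06,-1.17,0],"angular":[0,0,-0.1]},{"fingers":1,"xyz":[-0.23,-2.3,0],"angular":[0,0,-0.2]},{"fingers":1,"xyz":[-0.23,-2.3,0],"angular":[0,0,-0.2]},{"fingers":1,"xyz":[-0.23,-2.3,0],"angular":[0,0,-0.2]}])

```text
clock: 20.52
position: [0.5335, 0.1392, 0.0882]
ee_rot: [1.393, 2.815, 0.001]
force: [0.7, 0.1, -1.0]
width: 0.17
```

```bash
python3 -c "
from h import *
sw()"
```

```text
t 20.52 p [0.5335 0.1392 0.0882] yaw 127.35 tilt [0.0011 0.0002] F [ 0.7  0.1 -1. ] M [-0.044 -0.17  -0.058] w 15.6 q [-0.07  0.53 -0.39  1.9   0.28  0.76  0.04]
r 0.116 dir -53.17 wrench yaw -52.65 C in tool cm [-11.6   -0.11]
```

Request:
jog_arm(moves=[{"fingers":1,"xyz":[0.5,-0.08,0],"angular":[0,0,0]},{"fingers":1,"xyz":[1.2,-0.1,0],"angular":[0,0,0]},{"fingers":1,"xyz":[2,-0.1,0],"angular":[0,0,0]},{"fingers":1,"xyz":[2,-0.1,0],"angular":[0,0,0]}])

```text
clock: 21.02
position: [0.5191, 0.156, 0.0881]
ee_rot: [-1.389, -2.818, -0.0]
force: [-0.6, 0.4, -1.3]
width: 0.169
```

```bash
python3 -c "
from h import *
sw()"
```

```text
t 21.02 p [0.5191 0.156  0.0881] yaw 127.52 tilt [-0.0001  0.0003] F [-0.6  0.4 -1.3] M [ 0.003 -0.105  0.009] w 15.6 q [-0.11  0.52 -0.39  1.92  0.28  0.75  0.  ]
r 0.1381 dir -52.6 wrench yaw -52.48 C in tool cm [-13.81  -0.03]
```

Request:
jog_arm(moves=[{"fingers":1,"xyz":[2,0,0],"angular":[0,0,0]},{"fingers":1,"xyz":[4.5,0,0],"angular":[0,0,0]},{"fingers":1,"xyz":[4.5,0,-1],"angular":[0,0,0]},{"fingers":1,"xyz":[4.5,0,-6],"angular":[0,0,0]},{"fingers":1,"xyz":[4.5,0,-11],"angular":[0,0,0]},{"fingers":1,"xyz":[4.5,0,-11],"angular":[0,0,0]},{"fingers":1,"xyz":[4.5,0,-11],"angular":[0,0,0]}])

```text
clock: 21.9
position: [0.4925, 0.1897, 0.1978]
ee_rot: [1.393, 2.816, -0.001]
force: [-0.1, -0.2, -2.4]
width: 0.173
```

```bash
python3 -c "
from h import *
sw();to((.4747,-.2742,.198),np.radians(179.3))"
```

```text
t 21.9 p [0.4925 0.1897 0.1978] yaw 127.36 tilt [ 0.0001 -0.0007] F [-0.1 -0.2 -2.4] M [ 0.067 -0.165 -0.033] w 15.9 q [-0.13  0.36 -0.44  1.84  0.19  0.98  0.  ]
r 0.181 dir -52.39 wrench yaw -52.64 C in tool cm [-18.1    0.08]
xyz [-3.579e+01 -2.957e+01  1.000e-02] ang [-0.001  0.    -0.906]
```

Request:
jog_arm(moves=[{"fingers":1,"xyz":[-5,-4,0],"angular":[0,0,-0.12]},{"fingers":1,"xyz":[-9,-7.5,0],"angular":[0,0,-0.24]},{"fingers":1,"xyz":[-13,-11,0],"angular":[0,0,-0.36]},{"fingers":1,"xyz":[-17.5,-14.5,0],"angular":[0,0,-0.48]},{"fingers":1,"xyz":[-22,-18,0],"angular":[0,0,-0.6]},{"fingers":1,"xyz":[-26.5,-22,0],"angular":[0,0,-0.72]},{"fingers":1,"xyz":[-31,-25.6,0],"angular":[0,0,-0.84]},{"fingers":1,"xyz":[-34.5,-28.5,0],"angular":[0,0,-0.906]},{"fingers":1,"xyz":[-35.8,-29.6,0],"angular":[0,0,-0.906]},{"fingers":1,"xyz":[-35.8,-29.6,0],"angular":[0,0,-0.906]},{"fingers":1,"xyz":[-35.8,-29.6,0],"angular":[0,0,-0.906]},{"fingers":1,"xyz":[-35.8,-29.6,0],"angular":[0,0,-0.906]}])

```text
clock: 23.4
position: [0.4752, -0.2717, 0.198]
ee_rot: [-0.014, -3.142, -0.001]
force: [0.6, 0.4, -1.5]
width: 0.172
```

```bash
python3 -c "
from h import *
st();to((.4747,-.2742,.021),np.radians(179.3))
im=imaging.get_image('top');a=crop('top',im,(240,193),40,60,10,'pics/k1.png');im=imaging.get_image('side');crop('side',im,(300,190),200,150,4,'pics/k2.png')
cv2.imwrite('pics/k.png',np.hstack([cv2.resize(cv2.imread('pics/k1.png'),(300,450)),cv2.resize(cv2.imread('pics/k2.png'),(500,450))]))"
```

```text
t 23.4 p [ 0.4752 -0.2717  0.198 ] yaw 179.47 tilt [-0.      0.0004] F [ 0.6  0.4 -1.5] M [ 0.111 -0.189  0.007] w 15.9 q [ 0.77  0.4  -0.47  1.79  0.21  1.    1.78]
xyz [ 0.05 -0.26 17.7 ] ang [ 0.    -0.     0.003]
```

View pics/k.png

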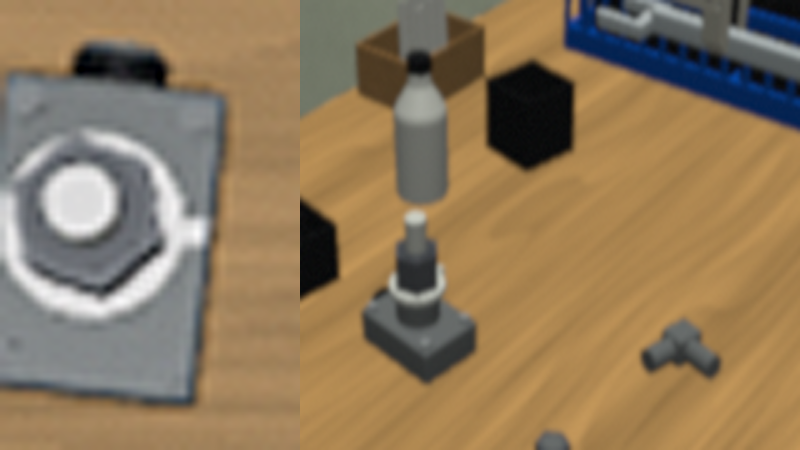

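Request:
jog_arm(moves=[{"fingers":1,"xyz":[0,-0.2,5],"angular":[0,0,0]},{"fingers":1,"xyz":[0,-0.2,10],"angular":[0,0,0]},{"fingers":1,"xyz":[0,-0.2,14.5],"angular":[0,0,0]},{"fingers":1,"xyz":[0,-0.2,16.8],"angular":[0,0,0]},{"fingers":1,"xyz":[0,-0.2,17.3],"angular":[0,0,0]},{"fingers":1,"xyz":[0,-0.2,17.5],"angular":[0,0,0]},{"fingers":1,"xyz":[0,-0.2,17.6],"angular":[0,0,0]},{"fingers":1,"xyz":[0,-0.2,17.6],"angular":[0,0,0]}])

```text
clock: 24.5
position: [0.4752, -0.2759, 0.0229]
ee_rot: [0.019, 3.14, -0.001]
force: [0.3, -0.5, -1.5]
width: 0.171
```

```bash
python3 -c "
from h import *
st()"
```

```text
t 24.5 p [ 0.4752 -0.2759  0.0229] yaw 179.32 tilt [ 0.0013 -0.0008] F [ 0.3 -0.5 -1.5] M [ 0.091 -0.112  0.012] w 15.7 q [ 0.69  0.63 -0.37  1.94  0.37  0.63  1.65]
```

Request:
jog_arm(moves=[{"fingers":1,"xyz":[0,0,0.1],"angular":[0,0,0]},{"fingers":1,"xyz":[0,0,0.1],"angular":[0,0,0]},{"fingers":1,"xyz":[0,0,0.1],"angular":[0,0,0]}])

```text
clock: 24.88
position: [0.4748, -0.2756, 0.0211]
ee_rot: [0.019, 3.141, -0.0]
force: [-0.3, -0.3, -1.7]
width: 0.17
```

```bash
python3 -c "
from h import *
st()"
```

```text
t 24.88 p [ 0.4748 -0.2756  0.0211] yaw 179.32 tilt [ 0.0001 -0.0001] F [-0.3 -0.3 -1.7] M [ 0.092 -0.177 -0.002] w 15.7 q [ 0.69  0.63 -0.37  1.95  0.37  0.63  1.65]
```

Request:
jog_arm(moves=[{"fingers":1,"xyz":[0,0,0.05],"angular":[0,0,0]},{"fingers":1,"xyz":[0,0,0.05],"angular":[0,0,0]},{"fingers":-1,"xyz":[0,0,0.05],"angular":[0,0,0]},{"fingers":-1,"xyz":[0,0,0.05],"angular":[0,0,0]},{"fingers":-1,"xyz":[0,0,0.05],"angular":[0,0,0]},{"fingers":-1,"xyz":[0,0,0.05],"angular":[0,0,0]},{"fingers":-1,"xyz":[0,0,0.05],"angular":[0,0,0]},{"fingers":-1,"xyz":[0,0,-5],"angular":[0,0,0]},{"fingers":-1,"xyz":[0,0,-10],"angular":[0,0,0]},{"fingers":-1,"xyz":[0,0,-15],"angular":[0,0,0]},{"fingers":-1,"xyz":[5,0,-18],"angular":[0,0,0]},{"fingers":-1,"xyz":[5,0,-18],"angular":[0,0,0]}])

```text
clock: 26.38
position: [0.4228, -0.276, 0.2032]
ee_rot: [0.022, 3.14, -0.005]
force: [0.8, 0.7, -0.4]
width: 1.001
```

Request:
jog_arm(moves=[{"fingers":-1,"xyz":[0,5,0],"angular":[0,0,0]},{"fingers":-1,"xyz":[0,10,0],"angular":[0,0,0]},{"fingers":-1,"xyz":[0,10,0],"angular":[0,0,0]},{"fingers":-1,"xyz":[0,10,0],"angular":[0,0,0]}])

```text
clock: 26.88
position: [0.4261, -0.1754, 0.2008]
ee_rot: [-0.018, -3.141, 0.0]
force: [-0.5, 0.3, 0.2]
width: 1.002
```

```bash
python3 -c "
from h import *
st()
im=imaging.get_image('top');cv2.imwrite('pics/l.png',cv2.resize(im[:,:,::-1],(800,600),interpolation=cv2.INTER_CUBIC))"
```

```text
t 26.88 p [ 0.4261 -0.1754  0.2008] yaw 179.36 tilt [-0.0002 -0.0003] F [-0.5  0.3  0.2] M [ 0.044 -0.124 -0.046] w 92.2 q [ 0.72  0.27 -0.54  1.98  0.17  0.94  1.66]
```

View pics/l.png

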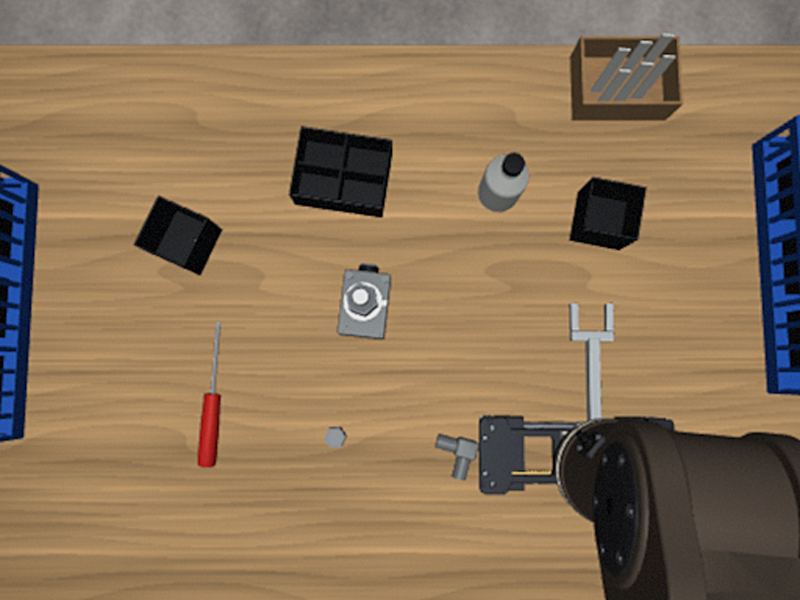

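```bash
python3 -c "
from cell import job
print(job.sign_off())"
```

```text
the job is handed in; nothing more can be done
None
```

The nut is finger-tightened and then tightened about a quarter turn more. The wrench is back flat on the bench close to where it was. The job was handed in at about 27 s on the robot's clock, well inside the 69 s limit.

- **Finger-tight:** Holding the nut at 20 N, I turned it about 120° clockwise. The torque stayed near 0.05–0.1 N m, then climbed to 0.44 N m, and I stopped there. The picture afterwards showed the ring had not moved.
- **Quarter turn:** I fitted the wrench sideways on the nut with no measurable contact force. In the later pictures the lug stood 91–93° clockwise of its start, give or take about 2°. I then backed the wrench off, slid it free and laid it down.
- **Last checks:** The final top picture shows the wrench within about 1–2 mm of its starting place and the other things unmoved. The arm was clear and the force readings were at noise level.

Two points were less certain:

- **Lug angle:** Before the last small turn, two estimates of the lug's angle differed by 2–3°, so I went by their mean.
- **Nut spring-back:** After the wrench came off, the nut seemed to sit at or slightly past its unsprung angle. I had expected it to spring back about 8°, but the reading was only good to about 4°.

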